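# Set out a power-supply rebuild kit at the repair bench

## Task

Set out the rebuild kit. Build the cooling stack squarely on the red sprung platform: the black and orange power module at the bottom, the finned heatsink on top of it, and the white fan on top of the heatsink, edges lined up. On the blue mat, stand the transformer in the middle of the yellow-outlined square at the end opposite the circuit board, and the blue capacitor upright in the middle of the white-ringed disc, between the transformer and the circuit board.

Things in the scene. Friction and masses are not known exactly. Their poses are not given: they have to be found in the camera images.
- module: loose power module: black block 50 x 50 x 28 mm tall with two orange bands round its sides and an orange square on top, about 0.25 kg. Origin: centre of the underside; z up, x and y square to its sides.
- heatsink: loose bare aluminium heatsink, 50 x 50 x 30 mm tall, upright fins on a base plate (fins run along its x), about 0.18 kg; all four sides can be gripped. Origin: centre of the underside; z up, x and y square to its sides.
- fan: loose cooling fan: white square frame 50 x 50 x 25 mm tall with dark blades that do not turn, about 0.08 kg. Origin: centre of the underside; z up, x and y square to its sides.
- capacitor: loose capacitor: upright blue can 30 mm in diameter, 45 mm tall, with a white stripe and a silver spot on top, about 0.06 kg. Origin: centre of the underside; z up.
- transformer: loose transformer: dark steel core 42 mm along its x, 50 mm along its y, 34 mm tall, with a yellow winding block on top (30 mm in x, 32 mm in y) up to 40 mm, about 0.3 kg; grip it across its x. Origin: centre of the underside; z up.
- stack_plate: red square platform, 62 x 62 x 5 mm, on a damped spring over a grey base (110 x 110 mm, collar up to 30 mm high). Origin: centre of its top face; x, y square to its edges, z up. Unloaded the top is 68 mm above the table; it slides straight down up to 33 mm, starts to move at about 0.8 N, then yields 3.3 mm per N, sinking as the pile grows (about 14 mm under all three); it does not turn or tilt.
- end_place: grey plate 70 x 70 x 3 mm with yellow outline: the transformer's place, fixed on one end of the blue mat (120 x 300 mm, 3 mm thick). Square, ringed disc and circuit board lie in a row along the mat, 95 mm apart. Origin: centre of the plate's underside (3 mm above the table; its top is 3 mm higher); y runs along the row, x across it.
- mid_place: grey disc 58 mm in diameter, 3 mm thick, with a white ring: the capacitor's place, fixed in the middle of the blue mat between circuit board and yellow square. Origin: centre of the disc's underside (3 mm above the table; its top is 3 mm higher); y runs along the row, x across it.
- board: green circuit board in an aluminium holder, 84 x 84 mm, up to 23 mm high, fixed on one end of the blue mat (either end). Origin: centre of its underside (3 mm above the table).
Things that resemble listed ones, but are neither listed nor needed, are in the scene too. Leave any pink or purple look-alike of the module alone.

How it is judged:
At the end, for the whole second after the job is handed in: Module on platform, heatsink on module, fan on heatsink: flat, each within 10 mm of centred on the one below, within 15 degrees of square; transformer upright within 12 mm of the yellow square's centre, capacitor upright within 12 mm of the ringed disc's centre; all released, at rest (horizontal distance between module and stack_plate below 0.01 m and z of module in the frame of stack_plate between -0.005 and 0.005 m and angle between each of module, heatsink, fan, transformer, capacitor's own z axis and vertical below 0.12 rad and linear speed of each of module, heatsink, fan, transformer, capacitor below 0.02 m/s and (angle between the x axis of module and the x axis of stack_plate, either way round below 0.27 rad or angle between the x axis of module and the y axis of stack_plate, either way round below 0.27 rad) and horizontal distance between heatsink and module below 0.01 m and z of heatsink in the frame of module between 0.023 and 0.033 m and (angle between the x axis of heatsink and the x axis of stack_plate, either way round below 0.27 rad or angle between the x axis of heatsink and the y axis of stack_plate, either way round below 0.27 rad) and horizontal distance between fan and heatsink below 0.01 m and z of fan in the frame of heatsink between 0.025 and 0.035 m and (angle between the x axis of fan and the x axis of stack_plate, either way round below 0.27 rad or angle between the x axis of fan and the y axis of stack_plate, either way round below 0.27 rad) and horizontal distance between transformer and end_place below 0.012 m and z of transformer in the frame of end_place between -0.002 and 0.008 m and horizontal distance between capacitor and mid_place below 0.012 m and z of capacitor in the frame of mid_place between -0.002 and 0.008 m); the robot touches nothing.
It also fails if it takes over 134 s, if anything falls off the work surface, if the arm or the gripper's body presses on something with over 40 N, if the wrist force passes 120 N, or if a joint passes its speed limit or range.

## Robot

A 7-joint arm with a two-finger parallel gripper is mounted at the origin on the work surface. World frame = base frame: x ahead of the robot, y to its left, z up, the work surface at z = 0. Lengths are in m, angles in rad, forces in N, time in s.
With the tool pointing down it reaches from about 0.4 to 0.85 m from the base axis. Payload 4.4 kg.
Tool frame: the origin (TCP) lies at the very end of the fingers, on their centre line; the grasp point (between the pads) lies 19 mm behind it; z points along the fingers, x is the direction in which the jaws open and shut, and the axes are right-handed (so a half turn about z gives the same grasp; the last joint's range is limited). The gripper opens to 94 mm and grips with 3 to 60 N. Pads are 16 mm wide; open, the fingers measure 119 mm over their backs; the gripper's body (75 mm by 177 mm) begins 78 mm behind the grasp point.
Start: joints at [1.266, 0.628, 0.038, 1.517, -0.027, 0.996, -0.02], TCP at [0.154, -0.632, 0.183] pointing down, gripper open.
Joint ranges: [-3.06, 3.06], [-0.37, 2.12], [-1.25, 1.32], [0.18, 2.47], [-1.1, 4.24], [0.23, 1.98], [-2.94, 2.94]. Speed limits (rad/s): [2.57, 2.57, 3.14, 3.14, 3.14, 3.14, 3.14].

## Interface

Orientations are given as a unit quaternion [x, y, z, w].
In Python, from rig import robot gives the robot as it stands. The module is installed in compiled form; this text tells all that it offers. Calls block until the motion is done:
- robot.move_to(position, orientation): joint-space move of the TCP to a pose.
- robot.move_straight(position, ori=None, max_speed=0.15): straight line of the TCP; ori=None keeps the orientation; max_speed is the mean speed in m/s.
- robot.set_joints(angles): joint-space move.
- robot.grip(opening, newtons=None): finger opening in m; newtons is the grip in N (None keeps the last); returns when the fingers have stopped.
- robot.sleep(seconds).
- robot.ik(position, orientation): joint angles nearest the present ones, or None.
- robot.capture(name): name is "side" or "top"; returns a dict with "image" (420x560x3 uint8, red, green, blue), "depth" (420x560 float32, m along the optical axis (not along the pixel's ray), 0 where there is no reading), "fov_y" (degrees; the focal length in pixels is half the picture's height over the tangent of half this angle, whatever the lens; pixels are square), "cx", "cy" (the principal point, pixels), "k1" (the pictures are not rectified: a ray, as slopes to the right and down, at radius r is drawn at 1 + k1 r^2 times it, then the intrinsics apply), "camera_from_world" (4x4, takes a point from world to camera coordinates). Camera axes: x right, y down, z forward; pixel columns grow to the right and rows downward; lengths in m; the calibration is good to about 2 mm. A picture is of the moment at which its call begins.
A pose or a line that the arm cannot do raises robot.PlanningError and nothing moves.
- robot.close_job(): hands the job in, once; it reports no verdict.
Readings, each from a call of its own:
- robot.get_time(): time.
- robot.get_joint_positions(): joint angles.
- robot.get_dq(): joint speeds.
- robot.get_joint_torque(): joint torques, N m.
- robot.get_eef_pos(): TCP position.
- robot.get_orientation(): TCP orientation.
- robot.get_wrist_force(): force on the tool from outside, world axes, zero at the start.
- robot.get_torque(): the same for the moment, N m.
- robot.get_grip_width(): finger opening in m.
Only numpy, scipy, OpenCV 4.12 (cv2) and the standard library are available. Lean on these libraries where they do the work, as an engineer would, in place of code of your own. Each camera call takes 0.05 s, during which the arm holds its last target.

## Working session

There is one attempt and no reset: what is moved stays moved. The work goes in short steps, each a Python script; the robot and the scene stay as the last script left them, time stands still between calls to the robot, and variables do not carry over. Pictures are saved under pics/ and viewed, and the job is handed in when it is done.

```bash
mkdir -p pics
cat > h.py <<'E'
import numpy as np, cv2, pickle
def save(cap,fn):
    cv2.imwrite(fn, cv2.cvtColor(cap["image"],cv2.COLOR_RGB2BGR))
def K(c):
    f=210/np.tan(np.radians(c["fov_y"])/2)
    return np.array([[f,0,c["cx"]],[0,f,c["cy"]],[0,0,1.]])
def rays(c,px):
    px=np.array(px,float).reshape(-1,1,2)
    u=cv2.undistortPoints(px,K(c),np.array([c["k1"],0,0,0,0.]),None,None,None) if False else cv2.undistortPointsIter(px,K(c),np.array([c["k1"],0,0,0,0.]),np.eye(3),np.eye(3),(3,50,1e-10))
    return u.reshape(-1,2)
def at_z(c,px,z):
    "world points where pixel rays meet height z"
    u=rays(c,px); W=np.linalg.inv(c["camera_from_world"]); o=W[:3,3]
    d=np.c_[u,np.ones(len(u))]@W[:3,:3].T
    t=(z-o[2])/d[:,2]
    return o+d*t[:,None]
def cloud(c):
    h,w=c["depth"].shape
    v,u=np.mgrid[:h,:w]
    n=rays(c,np.c_[u.ravel(),v.ravel()]); D=c["depth"].ravel()
    P=np.c_[n*D[:,None],D]; W=np.linalg.inv(c["camera_from_world"])
    P=P@W[:3,:3].T+W[:3,3]; P[D==0]=np.nan
    return P.reshape(h,w,3)
E
python3 - <<'E'
from rig import robot
from h import *
for n in("side","top"):
    c=robot.capture(n); pickle.dump(c,open(n+"0.pkl","wb")); save(c,f"pics/{n}0.png")
    print(n,c["fov_y"],c["cx"],c["cy"],c["k1"],np.linalg.inv(c["camera_from_world"]).round(3).tolist())
print(robot.get_time(),robot.get_orientation(),robot.get_grip_width())
E
```

```text
side 50.15238357040662 284.0040109610237 214.96192569403942 -0.07512696681904124 [[-0.762, -0.322, 0.562, -0.012], [-0.648, 0.406, -0.645, 0.58], [-0.021, -0.856, -0.517, 0.558], [0.0, 0.0, 0.0, 1.0]]
top 51.68409379588687 283.4259163860183 208.0129963583402 -0.09906543973519819 [[-0.011, -0.994, 0.112, 0.375], [-0.999, 0.016, 0.037, -0.02], [-0.039, -0.111, -0.993, 0.97], [0.0, 0.0, 0.0, 1.0]]
0.1 [ 7.86302048e-01 -6.17841761e-01 -6.31010823e-04 -4.99643177e-04] 0.09434646833302184
```

View pics/top0.png

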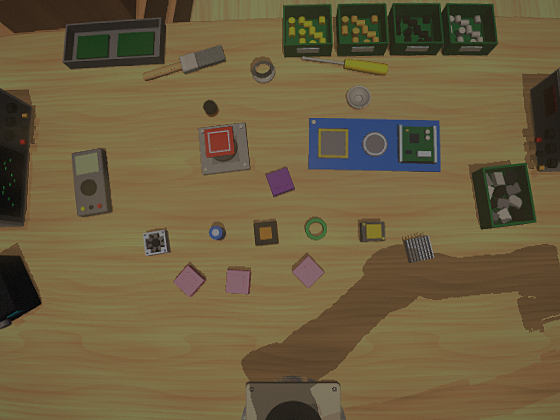

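View pics/side0.png

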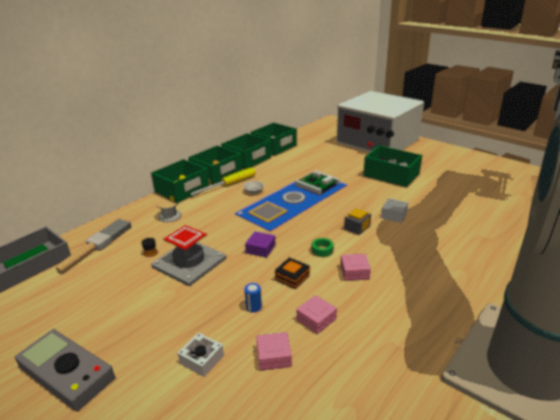

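Run:
```python
from h import *
c=pickle.load(open("top0.pkl","rb")); P=cloud(c)
def sub(px,w,z): 
    u,v=px; q=P[v-w:v+w+1,u-w:u+w+1].reshape(-1,3); q=q[np.isfinite(q[:,0])]; return q
for n,px,w,h in [("fan",(155,242),20,.025),("cap",(217,233),15,.045),("mod",(265,232),20,.028),("tr",(373,231),20,.034),("hs",(418,247),24,.03),("plate",(220,141),22,.068),("sq",(333,143),20,.006),("disc",(375,144),16,.006)]:
    q=sub(px,w,h); z=q[:,2]
    m=q[abs(z-h)<(0.006 if h>.01 else .0015)] if n!="hs" else q[z>.008]
    if n=="tr": m=q[z>.02]
    r=cv2.minAreaRect((m[:,:2]*1000).astype(np.float32))
    print(n,len(m),"zmax",z.max().round(4),np.percentile(z,5).round(4),"rect",np.round(r[0],1),np.round(r[1],1),round(r[2],1), "mean",m.mean(0).round(4))
# table check
print(np.nanmedian(P[320:340,180:200,2]), np.nanmedian(P[60:70,120:130,2]))
im=cv2.imread("pics/top0.png")
def crop(x0,y0,x1,y1,s,f): cv2.imwrite(f,cv2.resize(im[y0:y1,x0:x1],None,fx=s,fy=s,interpolation=cv2.INTER_CUBIC))
crop(135,210,285,265,5,"pics/c1.png"); crop(350,210,440,270,8,"pics/c2.png"); crop(190,110,265,185,8,"pics/c3.png");crop(300,110,450,180,5,"pics/c4.png")
```

```text
fan 323 zmax 0.0309 -0.0018 rect [409.6 302.7] [50.2 51.4] 8.7 mean [0.4102 0.3014 0.0247]
cap 155 zmax 0.0513 -0.0019 rect [430.6 162.1] [28.5 28.5] 88.4 mean [0.43   0.1625 0.0457]
mod 509 zmax 0.0335 -0.002 rect [427.1  55.7] [48.3 50.6] 5.2 mean [0.427  0.0555 0.0284]
tr 463 zmax 0.0453 -0.0018 rect [ 428.3 -176.7] [43.  48.7] 1.4 mean [ 0.4281 -0.1753  0.0368]
hs 589 zmax 0.0347 -0.0024 rect [ 388.2 -277.8] [50.6 50.9] 12.2 mean [ 0.3879 -0.2766  0.0251]
plate 823 zmax 0.0731 -0.0003 rect [623.2 152.6] [63.5 62.6] 6.2 mean [0.6222 0.1522 0.0686]
sq 747 zmax 0.0119 0.0009 rect [630.8 -98.2] [91.7 94.3] 88.9 mean [ 0.631  -0.0974  0.0059]
disc 429 zmax 0.0112 0.0011 rect [ 626.8 -193.4] [73.9 75.5] 88.4 mean [ 0.6268 -0.1924  0.0059]
0.0006535869471787636 0.003850874170409746
```

View pics/c1.png

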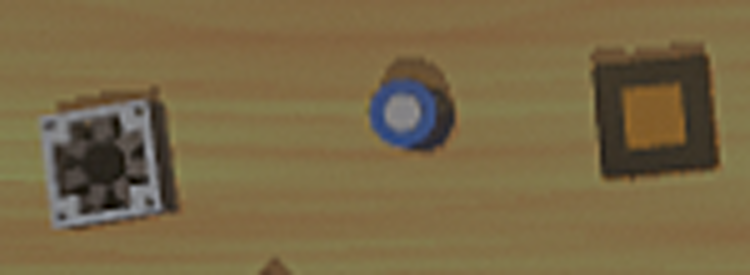

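View pics/c2.png

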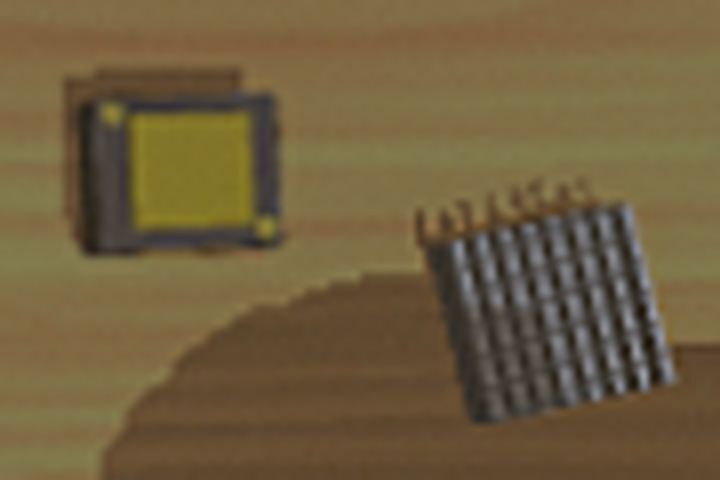

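View pics/c3.png

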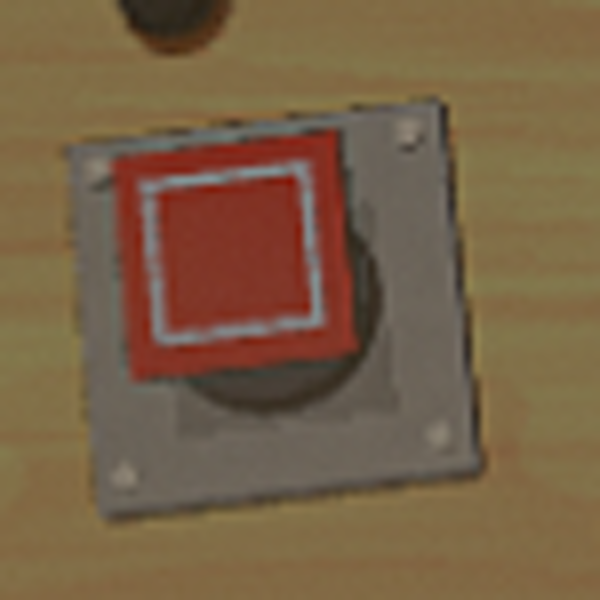

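View pics/c4.png

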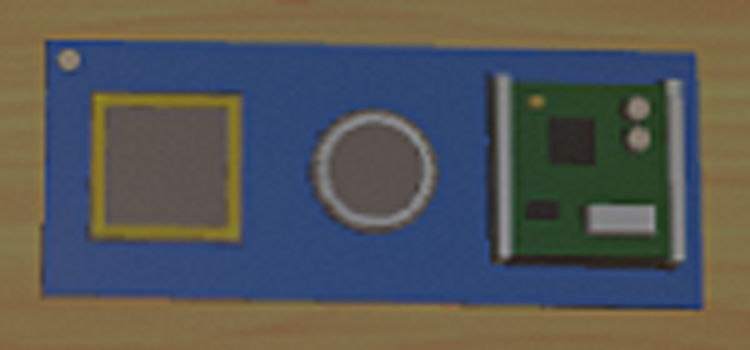

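Run:
```python
from h import *
c=pickle.load(open("top0.pkl","rb")); P=cloud(c)
T={"fan":(5,135,210,.025,[(40,118),(155,98),(165,210),(57,228)]),"mod":(5,135,210,.028,[(592,58),(708,50),(718,170),(604,180)]),
"cap":(5,135,210,.045,[(404,114)]),"capspot":(5,135,210,.045,[(403,113)]),"tr":(8,350,210,.04,[(132,112),(250,112),(250,228),(138,230)]),
"hs":(8,350,210,.03,[(460,238),(628,205),(676,382),(505,418)]),"plate":(8,190,110,.068,[(112,158),(340,130),(357,350),(135,380)]),
"sq":(5,300,110,.006,[(91,94),(242,94),(240,241),(90,238)]),"disc":(5,300,110,.006,[(374,171)]),
"mat":(5,300,110,.003,[(45,40),(695,52),(703,308),(43,297)])}
for n,(s,ox,oy,z,p) in T.items():
    p=(np.array(p)+.5)/s-.5+[ox,oy]
    w=at_z(c,p,z)[:,:2]*1000
    print(n,w.mean(0).round(1), [round(float(np.degrees(np.arctan2(*(d[::-1])))),1) for d in np.diff(np.r_[w,w[:1]],axis=0)] if len(w)>1 else "", [round(float(np.hypot(*d)),1) for d in np.diff(w,axis=0)])
for n,px,w,z0 in [("hs",(418,247),24,.026),("tr",(373,231),20,.036),("fan",(155,242),20,.022),("mod",(265,232),20,.024)]:
    q=P[px[1]-w:px[1]+w+1,px[0]-w:px[0]+w+1].reshape(-1,3);m=q[q[:,2]>z0]
    r=cv2.minAreaRect((m[:,:2]*1000).astype(np.float32)); print(n,np.round(r[0],1),np.round(r[1],1),r[2])
```

```text
fan [409.2 301.4] [-81.0, -173.9, 98.9, 10.2] [53.3, 49.9, 49.8]
mod [428.   55.2] [-86.9, -175.8, 94.3, 5.4] [50.9, 52.5, 49.8]
cap [428.5 162.4]  []
capspot [429.  162.9]  []
tr [ 427.4 -177.1] [-90.9, 178.1, 90.1, 1.2] [31.6, 31.1, 30.0]
hs [ 388.4 -279. ] [-80.0, -167.0, 100.6, 12.1] [46.8, 49.2, 47.6]
plate [623.2 151.5] [-84.5, -175.4, 96.4, 6.6] [62.6, 61.2, 60.4]
sq [630.7 -97.2] [-91.1, 177.4, 87.8, -1.7] [69.0, 68.7, 67.8]
disc [ 627.  -191.8]  []
mat [ 627.1 -191.8] [-92.0, 178.2, 88.1, -1.6] [300.0, 120.2, 299.5]
hs [ 388.  -277.9] [50.4 50.4] 11.389588356018066
tr [ 429.  -176.5] [41.  46.5] 3.2736294269561768
fan [409.6 302.8] [50.3 51.1] 8.850244522094727
mod [427.3  55.5] [48.3 50.5] 4.559505462646484
```

```bash
cat > act.py <<'E'
from rig import robot
from h import *
from scipy.spatial.transform import Rotation as R
def q(deg):
    a=np.radians(deg); x=np.array([np.cos(a),np.sin(a),0]); z=np.array([0,0,-1.]); return R.from_matrix(np.c_[x,np.cross(z,x),z]).as_quat()
def best(p,degs):
    j0=np.array(robot.get_joint_positions()); b=None
    for d in degs:
        s=robot.ik(p,q(d))
        if s is None: continue
        cst=abs(np.array(s)-j0).max()
        if b is None or cst<b[0]: b=(cst,d)
    return b[1]
def pick(x,y,yaw,tz,opening,newt,sym=180,up=.2):
    o=best([x,y,up],[yaw+k for k in range(-360,361,sym)])
    robot.grip(opening)
    robot.move_to([x,y,up],q(o)); robot.move_straight([x,y,tz+.03],max_speed=.25); robot.move_straight([x,y,tz],max_speed=.08)
    f0=robot.get_wrist_force()
    robot.grip(0.0,newt)
    w=robot.get_grip_width()
    robot.move_straight([x,y,up],max_speed=.25)
    robot.sleep(.2)
    print("yaw",o,"width",round(w,4),"held",round(robot.get_grip_width(),4),"dF",(np.array(robot.get_wrist_force())-f0).round(2),"t",robot.get_time())
    return o
def place(x,y,yaw,tz,opening,sym=180,up=.2,speed=.04):
    o=best([x,y,up],[yaw+k for k in range(-360,361,sym)])
    robot.move_to([x,y,up],q(o)); robot.sleep(.15); f0=np.array(robot.get_wrist_force())
    robot.move_straight([x,y,tz+.02],max_speed=.2); robot.move_straight([x,y,tz],max_speed=speed)
    robot.sleep(.2)
    print("contact dF",(np.array(robot.get_wrist_force())-f0).round(2),"tcp",np.round(robot.get_eef_pos(),4))
    robot.grip(opening); robot.sleep(.2)
    robot.move_straight([x,y,up],max_speed=.2)
    print("yaw",o,"t",robot.get_time())
def snap(n,tag):
    c=robot.capture(n); pickle.dump(c,open(f"{n}_{tag}.pkl","wb")); save(c,f"pics/{n}_{tag}.png"); return c
def rect(c,x,y,r,z0,z1):
    P=cloud(c).reshape(-1,3); P=P[np.isfinite(P[:,0])]
    m=P[(abs(P[:,0]-x)<r)&(abs(P[:,1]-y)<r)&(P[:,2]>z0)&(P[:,2]<z1)]
    k=cv2.minAreaRect((m[:,:2]*1000).astype(np.float32)); print(len(m),np.round(k[0],1),np.round(k[1],1),round(k[2],1),"z",np.percentile(m[:,2],[50,95]).round(4))
E
python3 - <<'E'
from act import *
pick(.4281,-.1768,0.5,.004,.07,30)
c=snap("side","a")
E
```

```text
yaw -359.5 width 0.0412 held 0.0414 dF [ 0.24 -0.17 -2.88] t 5.6333
```

View pics/side_a.png

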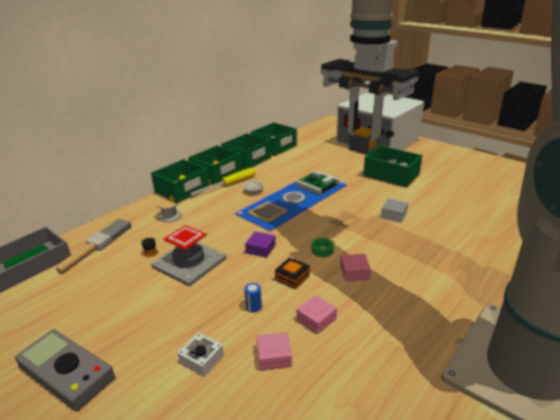

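The transformer is held between the fingers at about (365,140). I'll place it next.

Run:
```python
from act import *
place(.6307,-.0973,-1.9,.0108,.07)
pick(.429,.1625,0,.012,.06,12,sym=30)
c=snap("top","b")
rect(c,.6307,-.0973,.032,.03,.06)
```

```text
contact dF [ 0.61 -0.4   0.46] tcp [ 0.6307 -0.0973  0.0108]
yaw -1.9 t 10.4917
yaw -300 width 0.0295 held 0.03 dF [-0.59 -0.38 -0.19] t 15.1333
450 [628.1 -97.5] [48.9 42.6] 88.8 z [0.043  0.0484]
```

View pics/top_b.png

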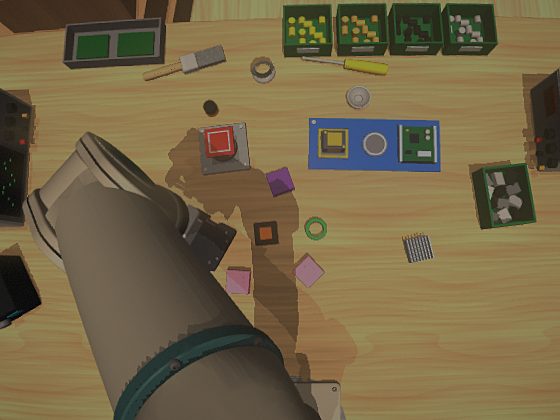

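Run:
```python
from act import *
place(.6285,-.192,-1.9,.0185,.06)
o=pick(.4276,.0554,5,.005,.072,30,sym=90)
c=snap("top","c")
rect(c,.627,-.192,.025,.035,.06)
P=cloud(c).reshape(-1,3);m=P[(abs(P[:,0]-.627)<.03)&(abs(P[:,1]+.192)<.025)];print(np.nanpercentile(m[:,2],[5,50,95]))
```

```text
contact dF [ 0.5   0.65 -0.45] tcp [ 0.6285 -0.192   0.0184]
yaw -1.9 t 20.5667
yaw -355 width 0.0004 held 0.0004 dF [-0.13 -0.14  1.2 ] t 25.8167
179 [ 626.8 -190.9] [29.7 29.1] 3.9 z [0.0511 0.0543]
[0.00266092 0.00806003 0.0530683 ]
```

View pics/top_c.png

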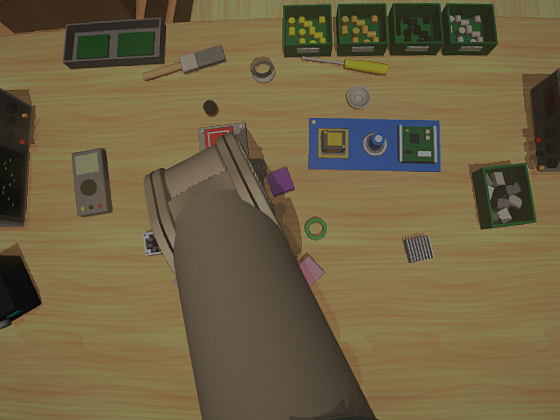

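The capacitor is centred on the disc at about (375,144). The module slipped out, because the jaws closed fully. I'll move the arm aside and look.

Run:
```python
from act import *
robot.grip(.072)
robot.move_to([.45,-.3,.25],q(best([.45,-.3,.25],[-355+k for k in range(-360,721,90)])))
c=snap("top","d"); snap("side","d")
im=cv2.imread("pics/top_d.png"); cv2.imwrite("pics/d1.png",cv2.resize(im[200:280,200:300],None,fx=7,fy=7,interpolation=cv2.INTER_CUBIC))
im=cv2.imread("pics/side_d.png"); cv2.imwrite("pics/d2.png",cv2.resize(im[220:320,230:360],None,fx=6,fy=6,interpolation=cv2.INTER_CUBIC))
rect(c,.4276,.0554,.045,.02,.06)
```

```text
511 [427.2  55.4] [48.5 50.2] 5.0 z [0.0286 0.0315]
```

View pics/top_d.png

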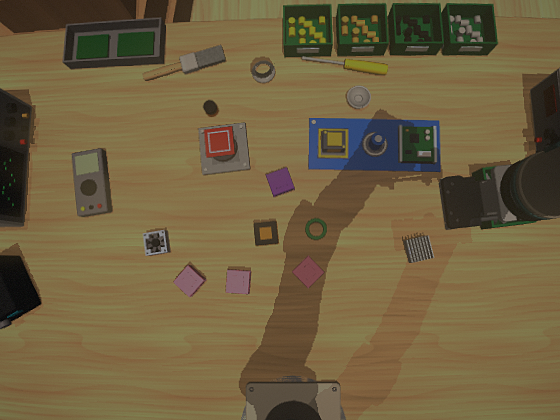

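View pics/d2.png

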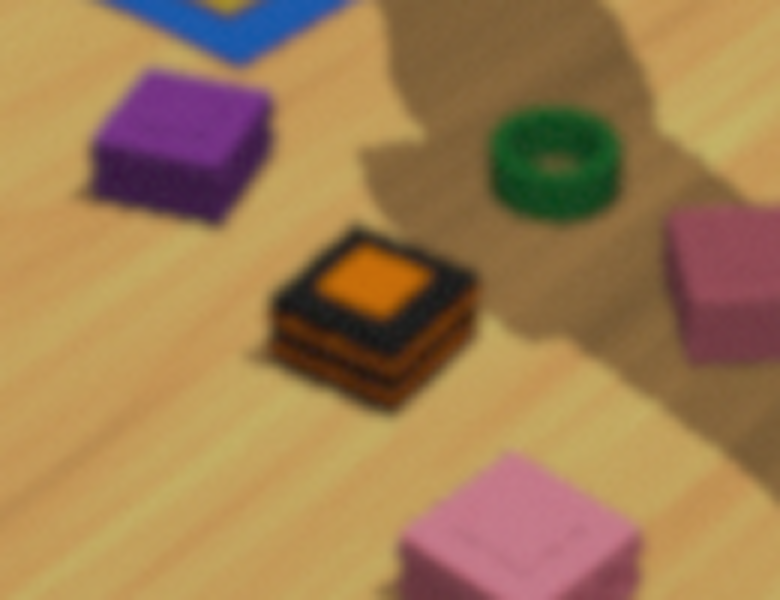

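Run:
```python
from act import *
x,y=.4276,.0554
o=best([x,y,.2],[5+k for k in range(-360,361,90)])
robot.move_to([x,y,.2],q(o)); print(o,robot.get_eef_pos(),robot.get_grip_width())
robot.move_straight([x,y,.035],max_speed=.2); robot.move_straight([x,y,.005],max_speed=.05)
print(robot.get_eef_pos(),robot.get_wrist_force(),robot.get_grip_width())
snap("side","e0")
robot.grip(.04,30); print(robot.get_grip_width(),robot.get_wrist_force())
snap("side","e")
for n in("e0","e"):
  im=cv2.imread(f"pics/side_{n}.png"); cv2.imwrite(f"pics/{n}.png",cv2.resize(im[180:320,230:370],None,fx=4,fy=4,interpolation=cv2.INTER_CUBIC))
print(robot.get_time())
```

```text
365 [0.42823836 0.05424756 0.20003376] 0.0721765339110774
[0.42752407 0.05553318 0.00489506] [-0.27928868 -0.28434273  0.37116639] 0.07199843995173044
0.04018539646726401 [-1.16463482  0.17333773  8.58254914]
32.3417
```

View pics/e.png

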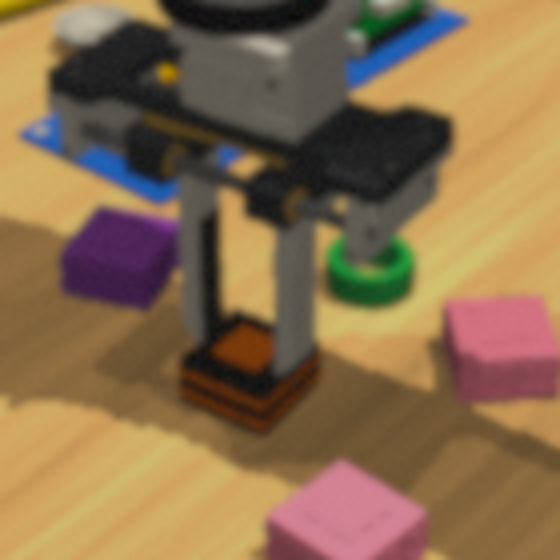

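View pics/e0.png

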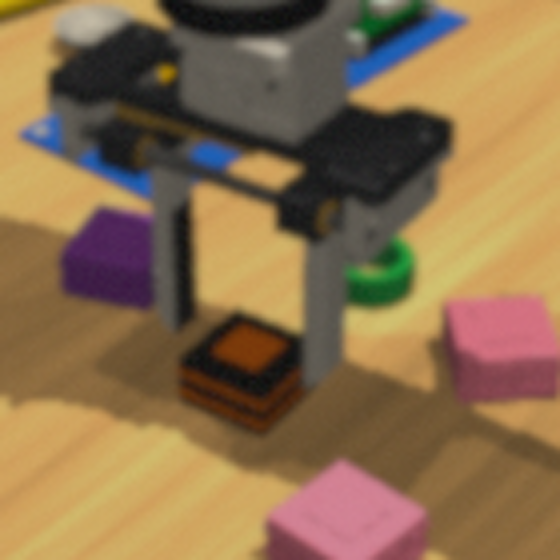

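Run:
```python
from act import *
print(robot.get_eef_pos(),robot.get_wrist_force(),robot.get_torque(),robot.get_grip_width(),robot.get_joint_positions())
c=snap("side","e1")
print(np.round(R.from_quat(robot.get_orientation()).as_matrix(),3).tolist())
P=cloud(c)
# print depth-based z around module/fingers (crop px/4+offset)
for (u,v) in [(205,330),(295,360),(245,345),(230,400),(285,390),(240,320),(195,300),(295,300)]:
    print((u,v),P[180+v//4,230+u//4].round(4))
```

```text
[0.42769501 0.05552114 0.00564064] [-0.8275715   0.51130668  9.3368189 ] [-0.0004479   0.29580855  0.00674273] 0.03998529298366345 [ 0.01134907  0.677494   -0.29819247  2.24639022  0.67040428  0.30134955
 -0.78421591]
[[0.996, 0.087, 0.001], [0.087, -0.996, -0.0], [0.001, 0.0, -1.0]]
(205, 330) [0.4474 0.0649 0.0351]
(295, 360) [0.3969 0.0608 0.0381]
(245, 345) [0.4314 0.0543 0.0269]
(230, 400) [0.42   0.0801 0.0146]
(285, 390) [0.4044 0.0573 0.0154]
(240, 320) [0.4452 0.0408 0.0268]
(195, 300) [0.4518 0.068  0.0514]
(295, 300) [0.3957 0.0624 0.0741]
```

Run:
```python
from h import *
c=pickle.load(open("side_e0.pkl","rb")); M=c["camera_from_world"]
a=np.radians(5);X=np.array([np.cos(a),np.sin(a),0]);Y=np.array([-np.sin(a),np.cos(a),0])
def pr(p):
    u=cv2.projectPoints(np.array([p]),cv2.Rodrigues(M[:3,:3])[0],M[:3,3],K(c),np.array([c["k1"],0,0,0,0.]))[0].ravel()
    return ((u-[230,180])*4).round(0)
t=np.array([.4276,.0554,0])
for s in(-1,1):
  for z in(.005,.015,.028,.035):
    print(s,z,[pr(t+X*s*d+Y*e+[0,0,z]).tolist() for d in(.036,.0485) for e in(-.008,.008)])
P=cloud(c)
# fingers cloud by z in e0
Q=P.reshape(-1,3); L=(Q-t)
lx=L@X; ly=L@Y
for z0 in np.arange(0.0,.08,.006):
    m=(abs(ly)<.02)&(abs(lx)>.03)&(abs(lx)<.055)&(Q[:,2]>z0)&(Q[:,2]<z0+.006)
    print(round(z0,3),m.sum(), (lx[m&(lx>0)]).round(3)[:6], lx[m&(lx<0)].round(3)[:6])
```

```text
-1 0.005 [[321.0, 401.0], [302.0, 419.0], [343.0, 411.0], [325.0, 429.0]]
-1 0.015 [[321.0, 385.0], [302.0, 403.0], [343.0, 394.0], [325.0, 413.0]]
-1 0.028 [[321.0, 364.0], [303.0, 381.0], [344.0, 373.0], [325.0, 391.0]]
-1 0.035 [[321.0, 352.0], [303.0, 370.0], [344.0, 361.0], [325.0, 379.0]]
1 0.005 [[199.0, 350.0], [180.0, 367.0], [179.0, 341.0], [160.0, 358.0]]
1 0.015 [[198.0, 334.0], [179.0, 350.0], [178.0, 325.0], [159.0, 342.0]]
1 0.028 [[198.0, 313.0], [178.0, 329.0], [177.0, 304.0], [158.0, 321.0]]
1 0.035 [[197.0, 301.0], [178.0, 318.0], [177.0, 293.0], [157.0, 309.0]]
0.0 144 [0.052 0.049 0.053 0.052 0.049 0.046] [-0.031 -0.033 -0.034 -0.03  -0.034 -0.038]
0.006 0 [] []
0.012 0 [] []
0.018 0 [] []
0.024 11 [0.036 0.036 0.036 0.04  0.037 0.036] [-0.037 -0.039]
0.03 32 [0.037 0.037 0.036 0.036 0.035 0.045] [-0.036 -0.038 -0.036 -0.039 -0.041 -0.037]
0.036 50 [0.037 0.036 0.036 0.036 0.036 0.036] [-0.046 -0.046 -0.046 -0.047 -0.046 -0.046]
0.042 54 [0.036 0.036 0.037 0.036 0.036 0.047] [-0.046 -0.046 -0.047 -0.047 -0.047 -0.047]
0.048 60 [0.035 0.036 0.036 0.035 0.048 0.037] [-0.047 -0.047 -0.035 -0.047 -0.047 -0.036]
0.054 53 [0.036 0.037 0.036 0.035 0.047 0.045] [-0.047 -0.047 -0.047 -0.046 -0.047 -0.047]
0.06 51 [0.036 0.036 0.047 0.037 0.047 0.045] [-0.046 -0.047 -0.046 -0.048 -0.035 -0.047]
0.066 57 [0.035 0.036 0.037 0.034 0.048 0.045] [-0.046 -0.046 -0.047 -0.035 -0.047 -0.047]
0.072 53 [0.037 0.038 0.047 0.045 0.036 0.037] [-0.046 -0.047 -0.047 -0.034 -0.047 -0.047]
0.078 60 [0.036 0.036 0.036 0.037 0.035 0.037] [-0.046 -0.047 -0.047 -0.047 -0.046 -0.035]
```

Run:
```python
from act import *
robot.grip(.072); x,y=.4276,.0554
robot.move_straight([x,y,.08],max_speed=.15)
c=snap("side","f"); print(robot.get_eef_pos())
a=np.radians(5);X=np.array([np.cos(a),np.sin(a),0]);Y=np.array([-np.sin(a),np.cos(a),0])
Q=cloud(c).reshape(-1,3);L=Q-[x,y,0];lx=L@X;ly=L@Y
m=(abs(ly)<.02)&(abs(lx)>.03)&(abs(lx)<.055)&(Q[:,2]>.04)&(Q[:,2]<.2)
for s in(1,-1):
    z=np.sort(Q[m&(lx*s>0),2]); k=m&(lx*s>0)&(Q[:,2]<.15); print(s,z[:12].round(4),ly[k].min(),ly[k].max(),lx[k].min(),lx[k].max())
print("table", np.nanmedian(Q[(abs(Q[:,0]-.5)<.03)&(abs(Q[:,1]+.05)<.02),2]))
k=(abs(lx)<.02)&(abs(ly)<.02)&(Q[:,2]<.05);print("modtop",np.nanmedian(Q[k,2]))
im=cv2.imread("pics/side_f.png"); cv2.imwrite("pics/f.png",cv2.resize(im[140:320,200:390],None,fx=4,fy=3.3,interpolation=cv2.INTER_CUBIC))
```

```text
[0.42695573 0.05503893 0.07930644]
1 [0.1016 0.1029 0.1029 0.1036 0.1042 0.1048 0.1049 0.1051 0.1054 0.1055
 0.1055 0.1058] -0.009507323709235155 0.011300858891241385 0.03378776180017537 0.0479055914749274
-1 [0.103  0.1053 0.1067 0.1068 0.1073 0.1086 0.1091 0.1096 0.1098 0.1104
 0.1106 0.1108] -0.009311968967186961 0.01220002280880971 -0.048405353702754464 -0.03637266132007274
table 0.00019905200470976547
modtop 0.028406450669497874
```

View pics/f.png

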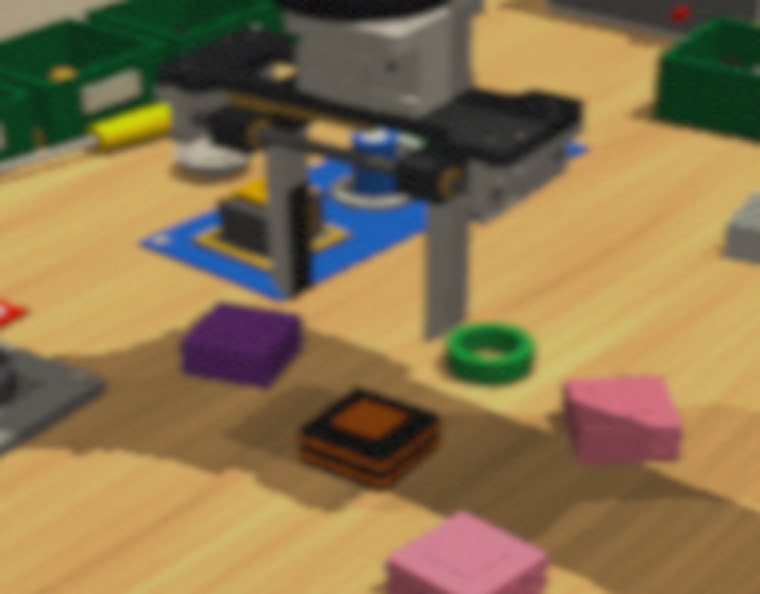

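The side view gives fingertips at 0.102 m while the TCP reads 0.080 m. The same gap shows at the lower height, so the true tip sits about 21–22 mm above the reported TCP, and the jaws closed over the module's top. I'll correct for this and check force on the way down.

Run:
```python
from act import *
x,y=.4276,.0554
robot.move_straight([x,y,.015],max_speed=.15); f0=np.array(robot.get_wrist_force())
for z in (.005,-.002,-.008,-.012,-.015):
    robot.move_straight([x,y,z],max_speed=.05)
    f=np.array(robot.get_wrist_force())-f0; print(z,np.round(robot.get_eef_pos(),4),f.round(2))
    if f[2]>4: break
c=snap("side","g")
robot.grip(.03,30); print(robot.get_grip_width(),robot.get_time())
a=np.radians(5);X=np.array([np.cos(a),np.sin(a),0]);Y=np.array([-np.sin(a),np.cos(a),0])
Q=cloud(c).reshape(-1,3);L=Q-[x,y,0];lx=L@X;ly=L@Y
m=(abs(ly)<.02)&(abs(lx)>.032)&(abs(lx)<.055)&(Q[:,2]>.003)&(Q[:,2]<.2)
for s in(1,-1): print(np.sort(Q[m&(lx*s>0),2])[:8].round(4))
```

```text
0.005 [0.4276 0.0553 0.005 ] [ 0.25  0.73 -1.05]
-0.002 [ 0.4273  0.0553 -0.0023] [0.06 0.42 0.41]
-0.008 [ 0.4274  0.0554 -0.0081] [-0.54  0.85 -0.07]
-0.012 [ 0.4275  0.0554 -0.012 ] [0.38 1.39 0.09]
-0.015 [ 0.4275  0.0553 -0.015 ] [0.49 0.07 0.5 ]
0.04963965852395209 36.2833
[0.0108 0.011  0.0124 0.0125 0.0127 0.0128 0.0128 0.013 ]
[0.0078 0.0099 0.0114 0.0124 0.0126 0.0126 0.0134 0.0136]
```

Run:
```python
from act import *
x,y=.4276,.0554
robot.move_straight([x,y,.2],max_speed=.25); print("held",robot.get_grip_width())
place(.6247,.152,5.5,.048,.068,sym=90)
o=best([.388,-.278,.22],[11.5+k for k in range(-360,361,90)])
robot.move_to([.3882,-.2783,.22],q(o))
c=snap("top","h"); rect(c,.623,.152,.05,.08,.12)
im=cv2.imread("pics/top_h.png"); cv2.imwrite("pics/h.png",cv2.resize(im[110:185,190:265],None,fx=7,fy=7,interpolation=cv2.INTER_CUBIC))
```

```text
held 0.0498184063055533
contact dF [1.3  0.01 2.54] tcp [0.625  0.152  0.0483]
yaw 5.5 t 41.6
580 [623.5 152.6] [51.4 51.3] 6.2 z [0.0887 0.0913]
```

View pics/h.png

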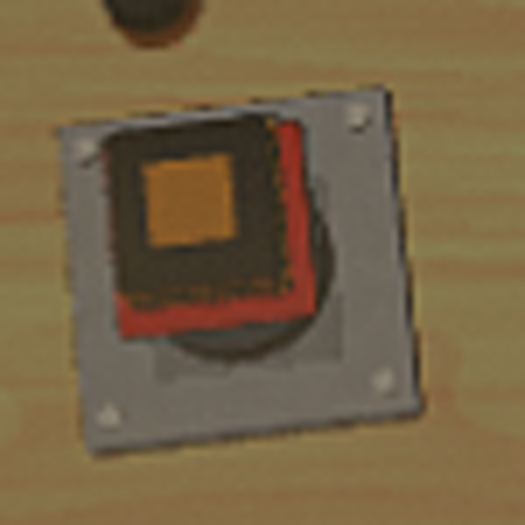

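Run:
```python
from act import *
pick(.3886,-.2783,11.5,-.015,.072,25,sym=90)
place(.6247,.1524,5.5,.0695,.066,sym=90,up=.25)
o=best([.41,.302,.25],[8.5+k for k in range(-360,361,90)])
robot.move_to([.4095,.3022,.25],q(o))
c=snap("top","i"); rect(c,.623,.152,.05,.105,.14); rect(c,.409,.302,.05,.018,.04); snap("side","i")
im=cv2.imread("pics/side_i.png"); cv2.imwrite("pics/i.png",cv2.resize(im[190:300,130:250],None,fx=5,fy=5,interpolation=cv2.INTER_CUBIC))
```

```text
yaw 281.5 width 0.0498 held 0.05 dF [ 0.6   0.52 -1.75] t 47.1
contact dF [ 0.89 -0.51  0.91] tcp [0.6247 0.1523 0.0696]
yaw -354.5 t 52.575
431 [623.5 154. ] [52.1 50.7] 5.6 z [0.1109 0.1143]
340 [409.5 302.5] [50.4 51.1] 8.8 z [0.025 0.028]
```

View pics/i.png

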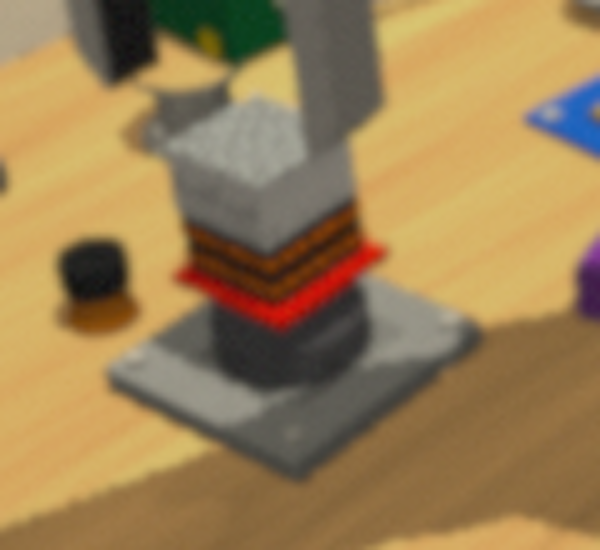

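View pics/top_i.png

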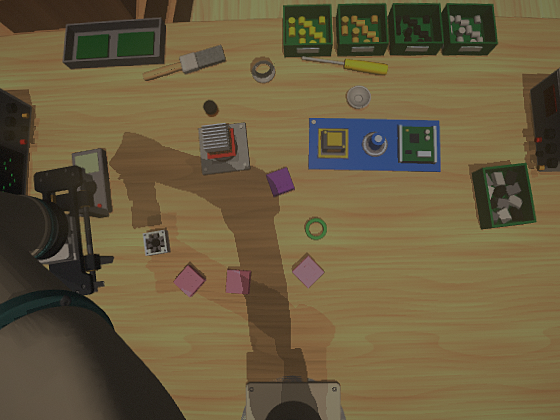

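The heatsink sits square on the module, about 1.5 mm off in y. The fan is next.

Run:
```python
from act import *
pick(.4098,.3023,8.7,-.015,.07,15,sym=90,up=.25)
place(.6247,.1535,5.5,.0955,.066,sym=90,up=.26)
robot.move_to([.45,-.3,.3],q(best([.45,-.3,.3],[0,90,-90,180,-180])))
robot.sleep(.3)
c=snap("top","j"); rect(c,.623,.152,.05,.128,.16); rect(c,.628,-.0975,.032,.03,.06); rect(c,.627,-.191,.025,.035,.06); snap("side","j"); print(robot.get_time())
im=cv2.imread("pics/side_j.png"); cv2.imwrite("pics/j.png",cv2.resize(im[160:300,130:350],None,fx=3.6,fy=3.6,interpolation=cv2.INTER_CUBIC))
im=cv2.imread("pics/top_j.png"); cv2.imwrite("pics/j2.png",cv2.resize(im[110:190,190:450],None,fx=3,fy=3,interpolation=cv2.INTER_CUBIC))
```

```text
yaw -351.3 width 0.0498 held 0.05 dF [-1.82 -1.54 -0.39] t 57.7333
contact dF [-0.26 -1.28  0.14] tcp [0.6247 0.1536 0.0957]
yaw 5.5 t 62.2833
393 [623.9 154.8] [51.9 50.8] 4.8 z [0.1338 0.1366]
446 [628.5 -97.5] [48.8 42.5] 88.9 z [0.0431 0.0482]
177 [ 627.3 -190.7] [29.1 30.1] 81.8 z [0.0511 0.0543]
64.4583
```

View pics/j.png

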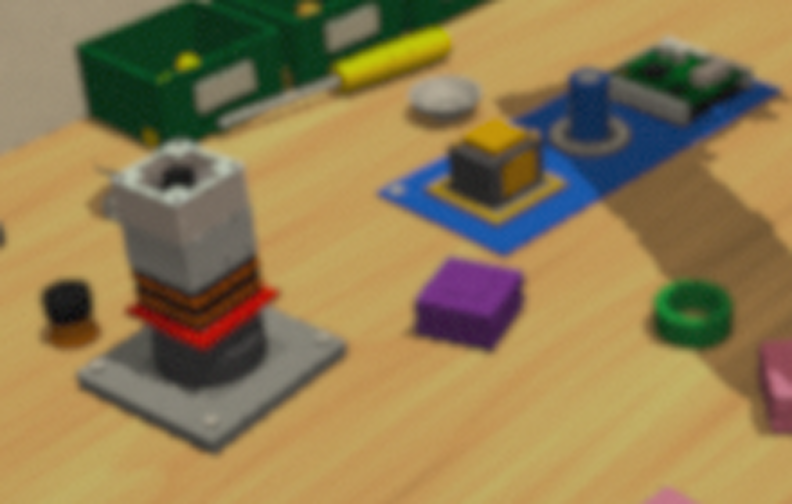

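View pics/j2.png

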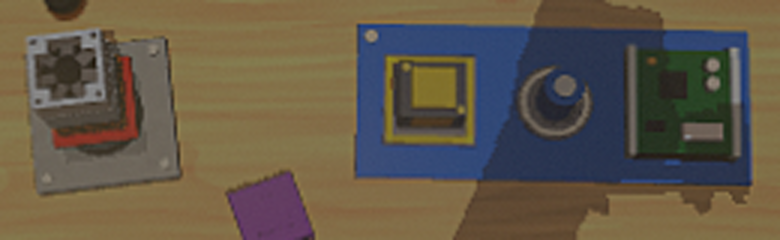

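The pictures show the fan, heatsink and module stacked in line on the platform. The transformer stands in its square and the capacitor on its disc, all upright with the arm clear.

Run:
```python
from rig import robot
print(robot.get_time()); robot.close_job()
```

```text
64.4583
the job is handed in; nothing more can be done
```

The rebuild kit is set out, and I handed the job in at 64.5 s with the arm clear of everything. The hand-in gave no verdict, so the figures below are from my last camera measurements:

| Part | Placed on | Offset from centre |
|---|---|---|
| Module | Platform | about 0.7 mm |
| Heatsink | Module | about 1.4 mm |
| Fan | Heatsink | about 1 mm |
| Transformer | Yellow square | about 2.2 mm |
| Capacitor | White-ringed disc | about 1.3 mm |

- **Alignment:** the three stacked parts are within about 1° of the platform's edges. Everything looked upright and still, but I didn't measure tilt or speed.
- **Failed check:** my first grip on the module closed on nothing, without moving it. The side camera showed the real fingertips about 21 mm above the reported TCP height. I lowered the module, heatsink and fan grips to match, and all three held.
- **Higher grips:** the transformer and capacitor had already been picked up before I found this. They were gripped higher than planned, but both ended up where they should be.

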